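# Turn over the clamp plate of the key-cutting machine

### The job

The reversible clamp plate on the key machine's bed has the wrong face up. Take it off, turn it over and put it back on the same two locating pins with the two-groove face up, lying fully home and flat on the bed, lowering it gently into place and never letting it drop. Leave the other things on the bench where they are.

Things in the scene. Friction and masses are not known exactly. Their poses are not given: they have to be found in the camera images.
- plate: Loose bare aluminium clamp plate, 96 (its x) by 110 (y) by 12 mm thick (z), 0.3 kg, with a handle on its -x edge. Origin: centre of the plate proper, at half thickness. Its +z face (up at the start) has one 28 mm wide groove along y, its -z face two 9 mm grooves, all 3 mm deep. Both holes lie on its y = 0 line: it fits the pins either face up, but only with the handle at the big pin's end.
- plate_bar (a point): Centre of the handle's pale wooden bar, at plate x = -93 mm, z = 0; axes as the plate's. 112 mm long along y, on two 10 mm arms at y = +-48 mm that run from the plate's edge at x = -48 mm. The bar is square, 18 mm across flats, set on edge: its flats face midway between the plate's x and z, so jaws take it squarely only with the tool leaning 45 degrees to the plate's faces.
- hole_big (a point): Centre of the plate's big hole (18 mm diameter, 1.5 mm chamfers) at half thickness, plate x = -30 mm.
- hole_small (a point): Centre of the plate's small hole (12 mm diameter, 1.5 mm chamfers) at half thickness, plate x = +33 mm.
- bed: Fixed machine bed, a grey block with a flat steel top 100 mm (x) by 118 mm (y), 68 mm above the bench. Origin under it on the bench; z up. The seated plate's centre is over the origin, axes x alike; its handle overhangs on the -x side, with nothing below it but the bench. A black handwheel reaches x = +84 mm; a 14 mm high foot reaches y = +-85 mm.
- pin_big (a point): Foot of the big locating pin, on the bed's top surface (bed x = -30 mm): 16 mm diameter, 11 mm high, the upper 5 mm tapering to 10 mm.
- pin_small (a point): Foot of the small locating pin, on the bed's top surface (bed x = +33 mm): 10 mm diameter, 11 mm high, the upper 5 mm tapering to 5 mm.
- stand: Fixed slotted stand: two wooden cheeks on a steel base 150 (x) by 100 (y) by 12 mm. It holds the plate upright, handle up, while the grip is changed. The slot runs along its x, 140 mm long, open at the ends, 16 mm wide from its floor to 52 mm above the bench, then flaring to about 30 mm at 64 mm. Origin under it on the bench; z up.
- slot (a point): Middle of the stand's slot floor, 12 mm above the bench; x runs along the slot.
- hammer: Bystander: hammer lying on the bench, about 0.3 m long.
- oil: Bystander: white oil bottle, 50 mm diameter, 110 mm tall, standing.
- keybin: Bystander: small green open bin of key blanks, 100 x 160 x 60 mm.
- padlock: Bystander: brass padlock lying flat, about 80 x 50 x 22 mm.
Things that resemble listed ones, but are neither listed nor needed, are in the scene too. What is shaped like the bed but pink or red is not meant.

How it is judged:
By the outcome, as a careful person would: the job done as asked, in the order asked, and still so for the second after the job is handed in, with the robot touching nothing.
It also fails if it takes over 72 s, if anything falls off the work surface, if the arm or the gripper's body presses on something with over 40 N, if the wrist force passes 120 N, or if a joint passes its speed limit or range.

### The arm

A 7-joint arm with a two-finger parallel gripper is mounted at the origin on the work surface. World frame = base frame: x ahead of the robot, y to its left, z up, the work surface at z = 0. Lengths are in m, angles in rad, forces in N, time in s.
With the tool pointing down it reaches from about 0.425 to 0.95 m from the base axis. Payload 4.7 kg.
Tool frame: the origin (TCP) lies at the very end of the fingers, on their centre line; the grasp point (between the pads) lies 19 mm behind it; z points along the fingers, y is the line along which they close (so a half turn about z gives the same grasp; the last joint's range is limited). The gripper opens to 87 mm and grips with 3 to 60 N. Pads are 19 mm wide; open, the fingers measure 117 mm over their backs; the gripper's body (75 mm by 190 mm) begins 51 mm behind the grasp point.
Start: joints at [1.202, 0.469, -0.049, 1.532, 0.024, 1.141, -0.082], TCP at [0.225, -0.636, 0.223] pointing down, gripper open.
Joint ranges: [-2.59, 2.59], [-0.33, 1.99], [-1.39, 1.29], [0.1, 2.45], [-1.04, 4.18], [0.21, 1.99], [-2.66, 2.66]. Speed limits (rad/s): [2.57, 2.57, 3.14, 3.14, 3.14, 3.14, 3.14].

### API

Orientations are given as a 3x3 rotation matrix whose columns are the frame's x, y, z axes.
In Python, from workcell import manip, capture, nets gives the robot as it stands. Calls block until the motion is done:
- manip.reach(position, orientation): joint-space move of the TCP to a pose.
- manip.move_straight(position, rotation=None, feed=0.15): straight line of the TCP; rotation=None keeps the orientation; feed is the mean speed in m/s.
- manip.goto_joints(angles): joint-space move.
- manip.grip(opening): finger opening in m; the grip force is fixed at half the most; returns when the fingers have stopped.
- manip.sleep(seconds).
- manip.solve_ik(position, orientation): joint angles nearest the present ones, or None.
- capture(name): name is "side" or "top" or "wrist"; returns a dict with "color" (420x560x3 uint8, red, green, blue), "mtx" (3x3 intrinsics, pixels), "position" and "orientation" of the camera in the world. Camera axes: x right, y down, z forward; pixel columns grow to the right and rows downward; lengths in m; the calibration is good to about 2 mm. A picture is of the moment at which its call begins. There is no depth.
A pose or a line that the arm cannot do raises manip.MotionError and nothing moves.
- manip.job_done(): hands the job in; it is judged then, once.
Trained networks look in the newest picture that a camera, given by its name, has taken for a name from the list of things; names that differ only in an ending like _2 or _b are one class to them, and where a whole thing is asked for, a point or a joint stands for the part that bears it (a point fixed in the world has none). Each returns a list of dicts, best first, with "p" (0 to 1); they miss things now and then, are a little off and sometimes report something else, mostly with a low value. They report only what shows in the picture. A call takes as long as a camera call. They do not tell look-alikes from the thing itself.
- nets.find_in(camera, thing): "position" ([x, y, z] in m, in world coordinates, good to about 4 mm: the middle of the surface that is visible of it).
- nets.tip_of(camera, thing): "position" ([x, y, z] in m, in world coordinates, good to about 4 mm: a listed point, or the origin of a listed thing).
Readings, each from a call of its own:
- manip.read_time(): time.
- manip.read_joint_positions(): joint angles.
- manip.read_dq(): joint speeds.
- manip.read_joint_efforts(): joint torques, N m.
- manip.read_tool_pos(): TCP position.
- manip.read_orientation(): TCP orientation.
- manip.read_ft_force(): force on the tool from outside, world axes, zero at the start.
- manip.read_moment(): the same for the moment, N m.
- manip.read_grip_width(): finger opening in m.
- manip.read_finger_force(): force on a finger pad.
Only numpy, scipy, OpenCV 4.12 (cv2) and the standard library are available. Lean on these libraries where they do the work, as an engineer would, in place of code of your own. Each camera call takes 0.05 s, during which the arm holds its last target. There are 200 camera calls.

## Working session

There is one attempt and no reset: what is moved stays moved. The work goes in short steps, each a Python script; the robot and the scene stay as the last script left them, time stands still between calls to the robot, and variables do not carry over. Pictures are saved under pics/ and viewed, at most 12 in all, crops included, and the job is handed in when it is done.

```bash
ls; mkdir -p pics; cat > s1.py <<'E'
from workcell import manip, capture, nets
import cv2, numpy as np
for c in ("side","top"):
    im=capture(c); cv2.imwrite(f"pics/{c}0.png",im["color"][:,:,::-1])
    print(c,im["position"],np.round(im["orientation"],3).tolist(),im["mtx"][0][0])
    for t in ("plate","plate_bar","hole_big","hole_small","bed","slot","stand"):
        print(t,[(np.round(d["position"],3).tolist(),round(d["p"],2)) for d in nets.tip_of(c,t)[:3]])
print(manip.read_time())
E
python3 s1.py
```

```text
pics
side [0.30479384 1.32203649 0.80763391] [[-0.977, -0.118, 0.176], [-0.211, 0.46, -0.862], [0.021, -0.88, -0.475]] 543.3666574667028
plate [([0.655, -0.159, 0.076], 0.92)]
plate_bar [([0.434, 0.397, -0.001], 0.75), ([0.567, -0.157, 0.075], 0.63)]
hole_big [([0.628, -0.157, 0.075], 0.75), ([0.558, -0.431, 0.004], 0.46)]
hole_small [([0.653, -0.158, 0.077], 0.66), ([0.686, -0.154, 0.076], 0.55)]
bed [([0.71, -0.45, -0.0], 0.93), ([0.39, -0.042, 0.003], 0.9), ([0.656, -0.157, -0.001], 0.73)]
slot [([0.624, 0.169, 0.011], 0.56)]
stand [([0.621, 0.17, 0.002], 0.57)]
top [ 0.25047762 -0.00259008  1.75072597] [[0.013, -0.981, 0.195], [-1.0, -0.012, 0.005], [-0.003, -0.195, -0.981]] 524.5862512036217
plate [([0.655, -0.16, 0.073], 0.7)]
plate_bar [([0.564, -0.162, 0.077], 0.8), ([0.69, -0.156, 0.07], 0.3)]
hole_big [([0.628, -0.159, 0.072], 0.87)]
hole_small [([0.688, -0.157, 0.078], 0.59), ([0.626, -0.161, 0.068], 0.3)]
bed [([0.658, -0.161, -0.001], 0.72), ([0.713, -0.451, 0.001], 0.63), ([0.344, -0.295, 0.003], 0.63)]
slot [([0.619, 0.17, 0.013], 0.75), ([0.69, -0.156, 0.078], 0.56), ([0.788, 0.002, -0.0], 0.27)]
stand [([0.62, 0.171, -0.004], 0.6)]
0.8
```

View pics/top0.png

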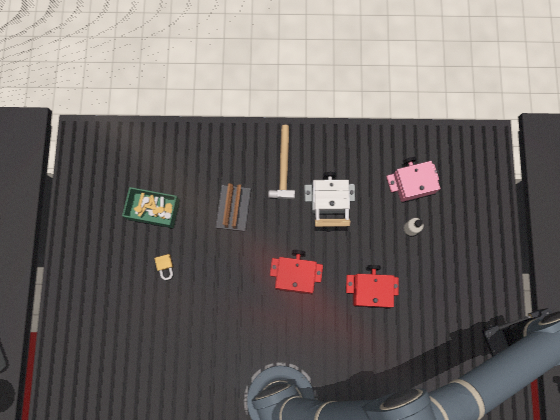

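View pics/side0.png

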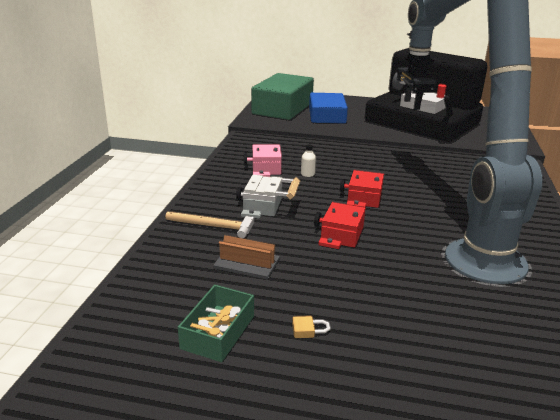

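The top view shows the plate and white bed at about (330,195), with the handle toward the robot. The stand is at (233,207) with its slot roughly along world x, and the hammer head lies between them at (283,194). The red and pink look-alikes are in other places. Next I'll check IK for all the poses.

```bash
cat > h.py <<'E'
from workcell import manip, capture, nets
import cv2, numpy as np
from scipy.spatial.transform import Rotation as Ro
s=np.sqrt(.5)
def rot(z,y):
    z=np.array(z,float);z/=np.linalg.norm(z);y=np.array(y,float);y-=z*(y@z);y/=np.linalg.norm(y)
    return np.c_[np.cross(y,z),y,z]
def yaw(a): return Ro.from_euler('z',a).as_matrix()
def tcp(g,R): return np.asarray(g)+0.019*R[:,2]   # grasp point -> TCP
# tool rotation in the plate frame: grip A (on +z side), grip B (on -z side); k=+-1 picks the half turn
def gA(k): return rot([1,0,-1],[k,0,k])
def gB(k): return rot([1,0,1],[k,0,-k])
FL=np.diag([1.,-1,-1])
def up(m): # plate in the stand frame, handle up; m=+1: plate z = +stand y
    return np.c_[[0,0,-1],[-m,0,0],[0,m,0]].astype(float)
E
cat > s2.py <<'E'
from h import *
bar=np.array([.565,-.161,.074]); st=np.array([.62,.17,.153])
r=lambda q: None if q is None else np.round(q,2).tolist()
for k in (1,-1):
    print("bed",k,r(manip.solve_ik(tcp(bar,gA(k)),gA(k))),r(manip.solve_ik(tcp(bar+[0,0,.2],gA(k)),gA(k))))
    for m in (1,-1):
        for n,g in (("A",gA),("B",gB)):
            R=up(m)@g(k)
            print(" stand m",m,n,k,r(manip.solve_ik(tcp(st,R),R)),r(manip.solve_ik(tcp(st+[0,0,.12],R),R)))
for k in (1,-1):
    R=rot([0,0,-1],[0,k,0]); print("view",r(manip.solve_ik([.62,-.16,.35],R)),r(manip.solve_ik([.62,.17,.4],R)))
    R=rot([0,0,-1],[k,0,0]); print("view x",r(manip.solve_ik([.62,-.16,.35],R)),r(manip.solve_ik([.62,.17,.4],R)))
print(np.round(manip.read_orientation(),2))
w=capture("wrist");d=w["position"]-manip.read_tool_pos();R=manip.read_orientation()
print("cam in tool",np.round(R.T@d,3),np.round(R.T@w["orientation"],3),w["mtx"][0][0],manip.read_time())
E
python3 s2.py
```

```text
bed 1 [1.23, 0.85, -1.17, 2.33, 2.38, 0.58, -1.76] None
 stand m 1 A 1 [-0.12, 0.87, -0.82, 1.5, 1.03, 1.79, 0.42] [-0.09, 0.76, -0.88, 1.42, 0.99, 1.92, 0.55]
 stand m 1 B 1 [0.31, 0.62, -0.43, 1.79, -0.73, 0.88, -1.11] [0.3, 0.47, -0.42, 1.71, -0.7, 1.06, -1.27]
 stand m -1 A 1 [0.31, 0.62, -0.43, 1.79, -0.73, 0.88, -1.11] [0.3, 0.47, -0.42, 1.71, -0.7, 1.06, -1.27]
 stand m -1 B 1 [-0.12, 0.87, -0.82, 1.5, 1.03, 1.79, 0.42] [-0.09, 0.76, -0.88, 1.42, 0.99, 1.92, 0.55]
bed -1 [1.23, 0.85, -1.17, 2.33, 2.38, 0.58, 1.38] None
 stand m 1 A -1 [-0.94, 0.77, 0.53, 1.56, 0.34, 1.29, -2.2] [-0.82, 0.61, 0.33, 1.47, 0.48, 1.52, -2.21]
 stand m 1 B -1 [0.54, 0.71, -0.78, 1.78, -0.44, 0.78, 1.8] [0.6, 0.58, -0.87, 1.69, -0.42, 0.96, 1.65]
 stand m -1 A -1 [0.54, 0.71, -0.78, 1.78, -0.44, 0.78, 1.8] [0.6, 0.58, -0.87, 1.69, -0.42, 0.96, 1.65]
 stand m -1 B -1 [-0.94, 0.77, 0.53, 1.56, 0.34, 1.29, -2.2] [-0.82, 0.61, 0.33, 1.47, 0.48, 1.52, -2.21]
view [0.72, 0.44, -0.78, 1.41, 0.3, 1.42, 1.51] [0.31, 0.5, -1.04, 1.31, 0.42, 1.56, 0.9]
view x [0.59, 0.39, -0.58, 1.42, 0.21, 1.39, 0.01] [0.3, 0.49, -1.0, 1.31, 0.4, 1.56, -0.65]
view [0.41, 0.35, -0.31, 1.43, 0.11, 1.37, -1.47] [0.28, 0.48, -0.97, 1.31, 0.39, 1.55, -2.21]
view x [-0.53, 0.51, 1.11, 1.49, -0.45, 1.43, -2.54] [0.37, 0.55, -1.18, 1.3, 0.51, 1.6, 2.41]
[[ 0.94  0.33  0.  ]
 [ 0.33 -0.94 -0.  ]
 [ 0.    0.   -1.  ]]
cam in tool [ 0.085  0.    -0.162] [[-0.    -0.952 -0.307]
 [ 1.    -0.001  0.001]
 [-0.002 -0.307  0.952]] 292.1566257066305 0.85
```

```bash
cat > s3.py <<'E'
from h import *
bar=np.array([.565,-.161,.074])
r=lambda q: None if q is None else np.round(q,2).tolist()
for k in (1,-1):
  for dz in (0,.03,.06,.1,.14):
    for p in (0,30,60,90):
      for dx in (0,.06):
        R=Ro.from_euler('y',p,degrees=True).as_matrix()@gA(k)
        q=manip.solve_ik(tcp(bar+[dx,0,dz],R),R)
        print(k,dz,p,dx,r(q))
print(manip.read_time())
E
python3 s3.py
```

```text
1 0 0 0 [1.23, 0.85, -1.17, 2.33, 2.38, 0.58, -1.76]
1 0 0 0.06 [1.15, 0.91, -1.17, 2.21, 2.26, 0.59, -1.63]
1 0 30 0 [0.61, 0.49, -0.47, 2.05, 0.4, 0.42, -0.14]
1 0 30 0.06 [0.61, 0.58, -0.53, 1.91, 0.49, 0.5, -0.22]
1 0 60 0 [0.51, 0.68, -0.48, 1.69, 0.35, 1.12, -0.11]
1 0 60 0.06 [0.45, 0.76, -0.45, 1.54, 0.35, 1.2, -0.1]
1 0 90 0 [0.33, 0.92, -0.31, 1.36, 0.27, 1.69, -0.05]
1 0 90 0.06 [0.29, 1.01, -0.3, 1.17, 0.28, 1.8, -0.03]
1 0.03 0 0 [1.23, 0.74, -1.17, 2.32, 2.34, 0.48, -1.79]
1 0.03 0 0.06 [1.16, 0.81, -1.17, 2.2, 2.19, 0.51, -1.62]
1 0.03 30 0 [0.65, 0.45, -0.51, 2.03, 0.36, 0.48, -0.09]
1 0.03 30 0.06 [0.63, 0.54, -0.56, 1.89, 0.44, 0.56, -0.18]
1 0.03 60 0 [0.51, 0.64, -0.48, 1.68, 0.33, 1.17, -0.09]
1 0.03 60 0.06 [0.46, 0.72, -0.45, 1.52, 0.33, 1.24, -0.09]
1 0.03 90 0 [0.33, 0.89, -0.32, 1.35, 0.26, 1.73, -0.04]
1 0.03 90 0.06 [0.29, 0.97, -0.31, 1.16, 0.27, 1.84, -0.03]
1 0.06 0 0 [1.24, 0.63, -1.16, 2.3, 2.29, 0.38, -1.8]
1 0.06 0 0.06 [1.16, 0.72, -1.16, 2.18, 2.11, 0.44, -1.59]
1 0.06 30 0 [0.67, 0.41, -0.54, 2.0, 0.31, 0.54, -0.05]
1 0.06 30 0.06 [0.65, 0.5, -0.
[... 2719 characters left out ...]
 1.11, 1.91, -0.9, 0.87, -2.16]
-1 0.1 60 0 [-0.5, 0.77, 1.11, 1.69, -0.56, 1.35, -2.39]
-1 0.1 60 0.06 [-0.45, 0.87, 1.11, 1.53, -0.62, 1.44, -2.41]
-1 0.1 90 0 [-0.39, 1.06, 1.1, 1.38, -0.41, 1.85, -2.38]
-1 0.1 90 0.06 [-0.32, 1.13, 1.1, 1.18, -0.47, 1.96, -2.41]
-1 0.14 0 0 None
-1 0.14 0 0.06 [1.2, 0.5, -1.16, 2.13, 1.65, 0.25, 1.89]
-1 0.14 30 0 [-0.63, 0.42, 1.13, 2.0, -0.68, 0.82, -2.28]
-1 0.14 30 0.06 [-0.58, 0.55, 1.12, 1.87, -0.79, 0.9, -2.26]
-1 0.14 60 0 [-0.5, 0.72, 1.11, 1.65, -0.5, 1.4, -2.43]
-1 0.14 60 0.06 [-0.45, 0.82, 1.11, 1.5, -0.57, 1.49, -2.43]
-1 0.14 90 0 [-0.39, 1.01, 1.1, 1.35, -0.37, 1.9, -2.38]
-1 0.14 90 0.06 [-0.19, 0.95, 0.72, 1.14, -0.23, 1.95, -2.64]
0.85
```

```bash
cat > s4.py <<'E'
from h import *
import pickle
D={}
R=rot([0,0,-1],[1,0,0])
for n,p in (("stand",[.62,.205,.27]),("bed",[.62,-.135,.24])):
    manip.reach(p,R); w=capture("wrist"); D[n]=w
    cv2.imwrite(f"pics/w_{n}.png",w["color"][:,:,::-1])
    for t in (("slot","stand") if n=="stand" else ("plate","plate_bar","hole_big","hole_small","bed")):
        print(t,[(np.round(d["position"],4).tolist(),round(d["p"],2)) for d in nets.tip_of("wrist",t)[:2]])
    print(manip.read_time(),np.round(manip.read_ft_force(),1))
pickle.dump(D,open("D.pkl","wb"))
E
python3 s4.py
```

```text
slot []
stand [([0.6179, 0.1673, 0.0121], 0.74), ([0.624, 0.1716, -0.0005], 0.63)]
4.25 [ 1. -0. -0.]
plate [([0.6577, -0.1584, 0.0754], 0.7)]
plate_bar [([0.5623, -0.4342, -0.0016], 0.22)]
hole_big [([0.6281, -0.1593, 0.0749], 0.82)]
hole_small [([0.6876, -0.1563, 0.0749], 0.78)]
bed [([0.3932, -0.0475, 0.0011], 0.74), ([0.5619, -0.4331, 0.0015], 0.21)]
5.8417 [ 0.  -0.6 -0.2]
```

```bash
python3 -c "
import cv2,numpy as np
a=cv2.imread('pics/w_stand.png');b=cv2.imread('pics/w_bed.png')
cv2.imwrite('pics/w2.png',cv2.resize(np.vstack([a[:, :],b]),None,fx=.71,fy=.71))
cv2.imwrite('pics/w_bed2.png',cv2.resize(b,(784,588)));cv2.imwrite('pics/w_st2.png',cv2.resize(a,(784,588)))"
```

```text
(no output)
```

View pics/w_bed2.png

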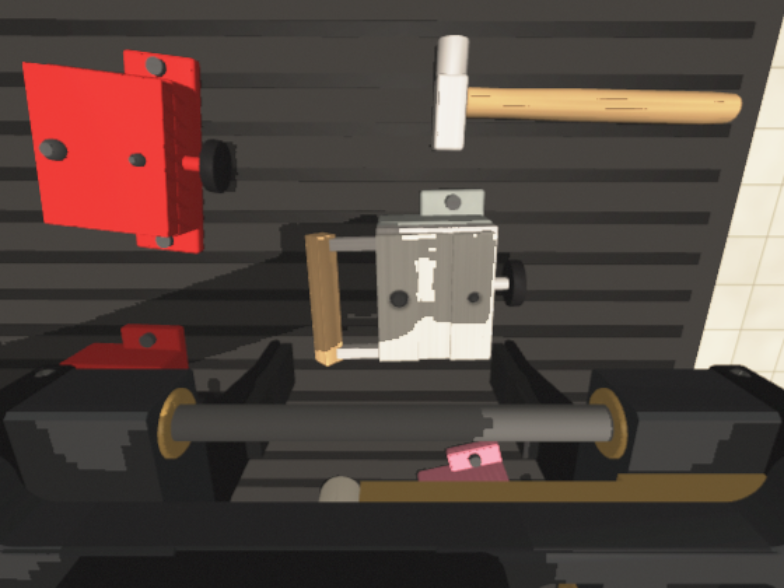

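View pics/w_st2.png

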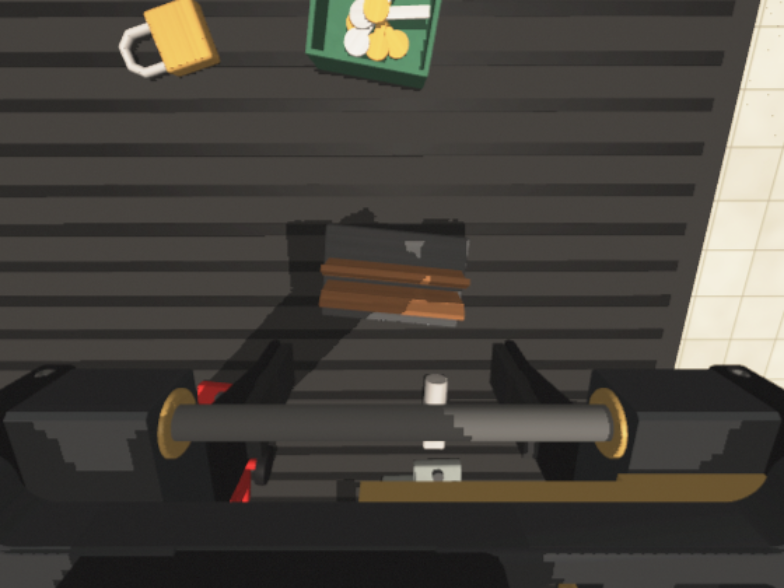

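The wrist view (784-px scale) shows the big hole at (399,299), the small hole at (474,298), and the bar running from (320,235) to (328,361). The stand's slot runs from about (321,281) to (468,292), tilted roughly -5°. I'll turn these into positions.

```bash
cat > s5.py <<'E'
from h import *
import pickle
D=pickle.load(open("D.pkl","rb"))
def ray(w,u,v,z,sc=1.4):
    p=np.array([(u+.5)/sc-.5,(v+.5)/sc-.5,1.]); d=w["orientation"]@np.linalg.solve(w["mtx"],p); c=w["position"]
    return c+d*(z-c[2])/d[2]
b=D["bed"];s=D["stand"]
g=cv2.cvtColor(b["color"],cv2.COLOR_RGB2GRAY)
H=[]
for u,v in ((399,299),(474,298)):
    x,y=int(u/1.4),int(v/1.4); c=cv2.resize(g[y-9:y+10,x-9:x+10],None,fx=8,fy=8,interpolation=cv2.INTER_CUBIC)
    m=(c<70).astype(np.uint8); n,l,st,ce=cv2.connectedComponentsWithStats(m)
    i=l[76,76]; cx,cy=(ce[i]+.5)/8-.5+[x-9,y-9]; print("hole px",cx,cy,st[i]); H.append(ray(b,cx,cy,.08,1))
    print(np.round(H[-1],4))
d=H[1]-H[0];print("spacing",np.linalg.norm(d),"yaw",np.degrees(np.arctan2(d[1],d[0])))
for n,q,z in (("TR",(497,226),.08),("BR",(492,360),.08),("BL",(378,360),.08),("barT",(320,234),.0867),("barB",(327,352),.0867),("barBend",(328,363),.074)):
    print(n,np.round(ray(b,*q,z),4))
for n,q,z in (("baseTL",(327,225),.012),("baseTR",(467,237),.012),("upcheek lo L",(321,275),.064),("upcheek lo R",(468,286),.064),("locheek hi L",(321,292),.064),("locheek hi R",(463,304),.064)):
    print(n,np.round(ray(s,*q,z),4))
def crop(w,x0,y0,x1,y1,f): return cv2.resize(w["color"][y0:y1,x0:x1,::-1],None,fx=f,fy=f,interpolation=cv2.INTER_CUBIC)
cv2.imwrite("pics/cr.png",np.vstack([crop(b,210,130,370,270,4)[:,:640],])[:560])
cv2.imwrite("pics/cr2.png",crop(s,220,150,345,240,6))
E
python3 s5.py
```

```text
hole px 284.645729641919 213.12654673026407 [  22   32  101   92 7233]
[ 0.6262 -0.1581  0.08  ]
hole px 337.85406301824213 212.18858830845772 [  43   51   61   53 2412]
[ 0.6883 -0.1568  0.08  ]
spacing 0.062031592828116836 yaw 1.1907650385344464
TR [ 0.7033 -0.0975  0.08  ]
BR [ 0.7084 -0.2147  0.08  ]
BL [ 0.6085 -0.2149  0.08  ]
barT [ 0.5646 -0.103   0.0867]
barB [ 0.5654 -0.204   0.0867]
barBend [ 0.5636 -0.2211  0.074 ]
baseTL [0.5541 0.2249 0.012 ]
baseTR [0.6982 0.2123 0.012 ]
upcheek lo L [0.5543 0.1863 0.064 ]
upcheek lo R [0.6921 0.1753 0.064 ]
locheek hi L [0.5534 0.1696 0.064 ]
locheek hi R [0.6883 0.1573 0.064 ]
```

View pics/cr.png

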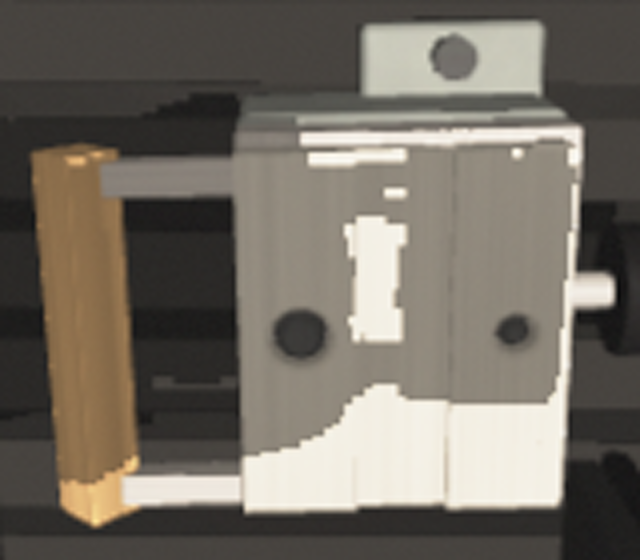

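View pics/cr2.png

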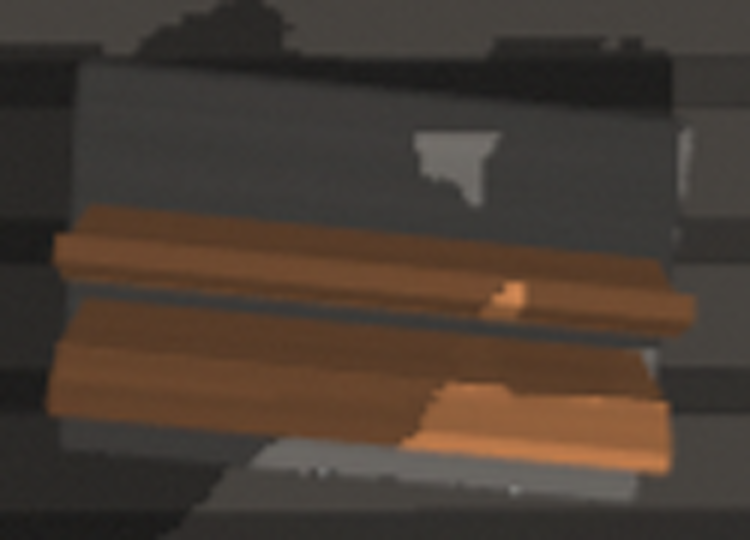

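```bash
cat > s6.py <<'E'
from h import *
import pickle
from scipy.optimize import least_squares
D=pickle.load(open("D.pkl","rb"))
def proj(w,P):
    c=(P-w["position"])@w["orientation"]; p=c@np.array(w["mtx"]).T; return p[:,:2]/p[:,2:]
def fit(w,M,px,x0):
    M=np.array(M)/1e3;px=np.array(px)
    f=lambda x:(proj(w,M@yaw(x[2]).T+[x[0],x[1],0])-px).ravel()
    r=least_squares(f,x0,loss="soft_l1"); print(np.round(r.x[:2],4),np.degrees(r.x[2]).round(2),"res px",np.round(r.fun.reshape(-1,2),1).tolist()); return r.x
c1=lambda x,y:[210+(x+.5)/4-.5,130+(y+.5)/4-.5]; c2=lambda x,y:[220+(x+.5)/6-.5,150+(y+.5)/6-.5]
M=[[-30,0,80],[33,0,80],[-48,-55,80],[48,-55,80],[48,55,80],[-93,-56,86.7],[-105.7,56,74]]
px=[[284.65,213.13],[337.85,212.19],c1(246,512),c1(561,507),c1(581,127),c1(97,525),c1(33,155)]
b=fit(D["bed"],M,px,[.657,-.158,.02])
M=[[-75,50,12],[75,50,12],[75,-50,12],[-75,-50,12],[-70,15,64],[70,15,64],[-70,-15,64],[70,-15,64]]
px=[c2(80,62),c2(672,118),c2(635,500),c2(60,448),c2(60,276),c2(693,335),c2(57,343),c2(668,402)]
s=fit(D["stand"],M,px,[.62,.17,-.08])
np.save("fit.npy",[b,s])
E
python3 s6.py
```

```text
[ 0.6566 -0.1582] 1.84 res px [[0.3, 0.8], [1.2, 0.3], [0.3, -0.8], [-0.1, -1.7], [-0.7, 3.7], [0.1, 0.3], [-1.1, -1.1]]
[0.6223 0.1693] -5.59 res px [[-0.6, -0.3], [4.3, 0.2], [0.6, 0.2], [-0.2, 0.2], [-0.9, -2.8], [0.2, -2.8], [-1.3, 7.7], [0.9, 7.2]]
```

```bash
cat >> s6.py <<'E'
M=[[-75,50,12],[75,-50,12],[-75,-50,12],[-70,8,52],[70,8,52],[-70,-8,52],[70,-8,52],[-70,-15,64],[70,-15,64]]
px=[c2(80,62),c2(635,500),c2(60,448),c2(63,278),c2(690,335),c2(60,343),c2(662,402),c2(50,412),c2(670,470)]
s=fit(D["stand"],M,px,[.62,.17,-.08]); np.save("fit.npy",[b,s])
E
python3 s6.py|tail -1
cat > s7.py <<'E'
from h import *
b,s=np.load("fit.npy")
Rb=yaw(b[2]); Rs=yaw(s[2])
bar=np.array([b[0],b[1],.074])+Rb@[-.093,0,0]
RA=Rb@gA(1)
r=lambda q: None if q is None else np.round(q,2).tolist()
for n,g in (("A",gA),("B",gB)):
    R=Rs@up(-1)@g(1)
    for dz in (0,.04,.08,.1,.12): print(n,dz,r(manip.solve_ik(tcp([s[0],s[1],.153+dz],R),R)))
    for back in (.05,.08,.12): print(n,"back",back,r(manip.solve_ik(tcp([s[0],s[1],.155],R)-R[:,2]*back,R)))
for p in (0,15,30,45,60,90):
  for dz in (.1,.15,.2,.25): 
    R=Rb@Ro.from_euler('y',p,degrees=True).as_matrix()@gA(1); print("p",p,dz,r(manip.solve_ik(tcp(bar+[0,0,dz],R),R)))
for d in (.06,.08,.1): print("app",d,r(manip.solve_ik(tcp(bar,RA)-RA[:,2]*d,RA)))
E
python3 s7.py
```

```text
[0.6224 0.1684] -5.93 res px [[-0.3, 0.0], [0.3, 1.0], [-0.3, 0.5], [0.1, -0.1], [-1.7, 0.5], [-0.0, 0.4], [1.1, 0.3], [-0.1, -3.4], [0.5, -3.2]]
A 0 [0.67, 0.78, -0.98, 1.82, -0.24, 0.65, -1.58]
A 0.04 [0.68, 0.72, -0.99, 1.8, -0.28, 0.71, -1.6]
A 0.08 [0.68, 0.66, -0.99, 1.77, -0.31, 0.78, -1.61]
A 0.1 [0.69, 0.63, -1.0, 1.75, -0.33, 0.81, -1.62]
A 0.12 [0.69, 0.6, -1.0, 1.73, -0.35, 0.85, -1.63]
A back 0.05 [0.73, 0.72, -0.99, 1.8, -0.28, 0.75, -1.55]
A back 0.08 [0.77, 0.69, -0.99, 1.78, -0.3, 0.81, -1.53]
A back 0.12 [0.82, 0.65, -0.99, 1.76, -0.32, 0.9, -1.51]
B 0 [-0.04, 0.97, -0.99, 1.44, 1.08, 1.93, 0.32]
B 0.04 [-0.03, 0.93, -1.01, 1.42, 1.07, 1.97, 0.35]
B 0.08 [-0.12, 0.8, -0.81, 1.4, 0.94, 1.9, 0.46]
B 0.1 [-0.12, 0.78, -0.81, 1.38, 0.93, 1.92, 0.49]
B 0.12 [-0.13, 0.76, -0.81, 1.36, 0.93, 1.94, 0.51]
B back 0.05 [-0.11, 0.94, -0.95, 1.36, 1.04, 1.97, 0.36]
B back 0.08 [-0.17, 0.91, -0.9, 1.31, 1.0, 1.99, 0.39]
B back 0.12 [-0.34, 0.82, -0.62, 1.24, 0.84, 1.92, 0.51]
p 0 0.1 [0.55, 0.26, -0.24, 2.31, 4.03, 0.25, 2.56]
p 0 0.15 None
p 0 0.2 None
p 0 0.25 [1.58, 0.14, -1.3
[... 481 characters left out ...]
 1.78, 0.63, 1.12, -0.31]
p 45 0.15 [0.99, 0.59, -1.13, 1.73, 0.57, 1.2, -0.26]
p 45 0.2 [1.02, 0.55, -1.17, 1.67, 0.52, 1.28, -0.22]
p 45 0.25 [1.03, 0.51, -1.19, 1.6, 0.48, 1.37, -0.18]
p 60 0.1 [0.82, 0.74, -1.02, 1.61, 0.59, 1.43, -0.29]
p 60 0.15 [0.84, 0.69, -1.05, 1.56, 0.55, 1.5, -0.26]
p 60 0.2 [0.85, 0.65, -1.07, 1.51, 0.52, 1.59, -0.24]
p 60 0.25 [0.85, 0.61, -1.09, 1.44, 0.49, 1.67, -0.21]
p 90 0.1 [0.6, 0.95, -0.86, 1.31, 0.51, 1.96, -0.28]
p 90 0.15 [0.48, 0.82, -0.62, 1.28, 0.37, 1.96, -0.13]
p 90 0.2 [0.28, 0.71, -0.24, 1.26, 0.22, 1.98, 0.07]
p 90 0.25 None
app 0.06 [1.32, 0.64, -1.16, 2.39, 2.49, 0.38, -1.93]
app 0.08 [1.35, 0.56, -1.15, 2.4, 2.58, 0.31, -2.04]
app 0.1 None
```

```bash
cat >> h.py <<'E'
b,s=np.load("fit.npy")
Rb=yaw(b[2]); Rs=yaw(s[2]); RA=Rb@gA(1)
bar=np.array([b[0],b[1],.074])+Rb@[-.093,0,0]
def pose_p(p,off): 
    R=Rb@Ro.from_euler('y',p,degrees=True).as_matrix()@gA(1); return tcp(bar+off,R),R
def st():
    print("t",round(manip.read_time(),2),"tcp",np.round(manip.read_tool_pos(),4),"F",np.round(manip.read_ft_force(),1),"M",np.round(manip.read_moment(),2),"w",round(manip.read_grip_width(),4),"q",np.round(manip.read_joint_positions(),2))
E
cat > s8.py <<'E'
from h import *
manip.reach(*pose_p(20,[-.05,0,.12])); st()
manip.grip(.05)
P=tcp(bar,RA)
manip.reach(P-RA[:,2]*.07,RA); st()
w=capture("wrist"); cv2.imwrite("pics/app.png",w["color"][:,:,::-1])
print([(np.round(d["position"],4).tolist(),round(d["p"],2)) for d in nets.tip_of("wrist","plate_bar")[:2]],bar)
E
python3 s8.py
```

```text
t 6.62 tcp [ 0.5235 -0.1613  0.1782] F [ 0.8 -0.7  0.4] M [0.01 0.37 0.03] w 0.0869 q [ 1.36  0.41 -1.27  2.13  0.64  0.51 -0.27]
t 9.18 tcp [ 0.528  -0.1626  0.1103] F [-0.6 -0.5  0. ] M [-0.06  0.73 -0.01] w 0.0502 q [ 1.34  0.6  -1.16  2.4   2.53  0.34 -1.98]
[([0.5581, -0.1605, 0.075], 0.62)] [ 0.56368225 -0.16115099  0.074     ]
```

View pics/app.png

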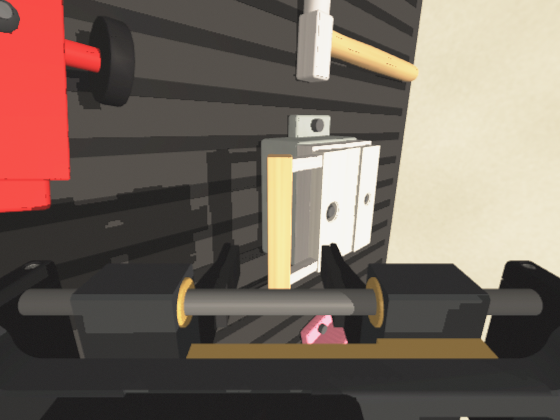

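The bar at (280,220) is upright and centred between the fingers at 228 and 335. Grasp and lift.

```bash
cat > s9.py <<'E'
from h import *
P=tcp(bar,RA)
manip.move_straight(P,feed=.08); st()
manip.grip(0.005); manip.sleep(.2); st(); print("ff",manip.read_finger_force())
manip.move_straight(P+[0,0,.025],feed=.05); st()
manip.move_straight(P+[0,0,.085],feed=.1); st()
w=capture("wrist"); cv2.imwrite("pics/lift.png",w["color"][:,:,::-1])
capture("side")
print([(t,np.round(d["position"],4).tolist(),round(d["p"],2)) for c in ("side","wrist") for t in ("plate","hole_big","hole_small") for d in nets.tip_of(c,t)[:1]],bar)
E
python3 s9.py
```

```text
t 10.31 tcp [ 0.5769 -0.1607  0.0607] F [ 0.  -0.4  0.6] M [-0.07  0.73 -0.01] w 0.05 q [ 1.17  0.75 -1.05  2.33  2.55  0.47 -1.95]
t 11.17 tcp [ 0.577  -0.1608  0.0605] F [-1.4 -1.2  0.8] M [-0.06  0.8  -0.11] w 0.0174 q [ 1.17  0.76 -1.05  2.33  2.55  0.47 -1.95]
ff 29.99598632566631
t 11.82 tcp [ 0.5769 -0.1609  0.0856] F [ 0.3  0.2 -3.7] M [-0.11  1.52 -0.05] w 0.0177 q [ 1.19  0.68 -1.06  2.32  2.5   0.4  -1.95]
t 12.57 tcp [ 0.5766 -0.1606  0.1449] F [ 0.1  0.4 -2.6] M [-0.07  1.55  0.03] w 0.0176 q [ 1.23  0.51 -1.09  2.29  2.38  0.23 -1.92]
[('plate', [0.6559, -0.1572, 0.1586], 0.95), ('hole_big', [0.6273, -0.1583, 0.1555], 0.56), ('hole_small', [0.6902, -0.1586, 0.0676], 0.6), ('plate', [0.6555, -0.1596, 0.1575], 0.98), ('hole_big', [0.6253, -0.1581, 0.1583], 0.95)] [ 0.56368225 -0.16115099  0.074     ]
```

```bash
cat > s10.py <<'E'
from h import *
manip.reach(*pose_p(30,[0,0,.14])); st()
manip.reach(*pose_p(60,[0,0,.21])); st()
R=Rs@up(-1)@gA(1); G=np.array([s[0],s[1],.153])
manip.reach(tcp(G+[0,0,.1],R),R); st()
w=capture("wrist"); cv2.imwrite("pics/hovA.png",w["color"][:,:,::-1])
w2=capture("side"); cv2.imwrite("pics/hovAs.png",w2["color"][:,:,::-1])
print([(c,t,np.round(d["position"],4).tolist(),round(d["p"],2)) for c in ("side","wrist") for t in ("plate","plate_bar","hole_big","hole_small") for d in nets.tip_of(c,t)[:1]],G)
v=np.hstack([w["color"][:,:,::-1],w2["color"][100:380,100:380,::-1].repeat(1,0) if 0 else cv2.resize(w2["color"][100:310,150:360,::-1],(420,420))])
cv2.imwrite("pics/hA.png",cv2.resize(v,(798,342)))
E
python3 s10.py
```

```text
t 14.43 tcp [ 0.5681 -0.1616  0.1952] F [-0.2  0.2 -3.7] M [-0.03  0.6   0.03] w 0.0175 q [ 1.2   0.58 -1.31  1.91  0.73  0.9  -0.37]
t 15.17 tcp [ 0.5587 -0.1615  0.2648] F [-0.9 -0.8 -3. ] M [-0.02 -0.44 -0.01] w 0.0174 q [ 0.89  0.69 -1.17  1.49  0.57  1.63 -0.28]
t 16.44 tcp [0.6238 0.1805 0.2393] F [ 0.3 -0.5 -4. ] M [-1.3   0.15 -0.03] w 0.0176 q [ 0.7   0.64 -1.02  1.75 -0.3   0.81 -1.64]
[('side', 'plate', [0.6225, 0.1667, 0.1616], 0.75), ('side', 'plate_bar', [0.6256, 0.1666, 0.2557], 0.66), ('side', 'hole_big', [0.6244, 0.1701, 0.1912], 0.93), ('side', 'hole_small', [0.624, 0.1678, 0.0117], 0.46), ('wrist', 'plate', [0.6206, 0.1686, 0.0151], 0.61), ('wrist', 'plate_bar', [0.6193, 0.1679, 0.2528], 0.56), ('wrist', 'hole_big', [0.6244, 0.169, 0.1915], 0.61), ('wrist', 'hole_small', [0.6225, 0.1696, 0.1266], 0.77)] [0.62235037 0.16836598 0.153     ]
```

View pics/hA.png

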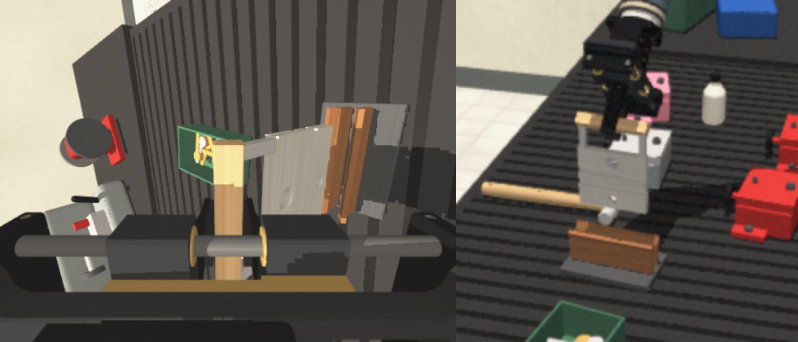

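The plate hangs upright above the slot: bar at (228,200) in the wrist view, slot at (350,170), and the plate lies parallel to it. Lower until it touches.

```bash
cat > s11.py <<'E'
from h import *
R=manip.read_orientation()
T=np.array(manip.read_tool_pos()); z0=T[2]
manip.move_straight(T-[0,0,.055],feed=.08); st()
f0=manip.read_ft_force()
manip.move_straight(T-[0,0,.095],feed=.05); st()
for d in np.arange(.097,.106,.0015):
    manip.move_straight(T-[0,0,d],feed=.03); f=manip.read_ft_force()
    if f[2]-f0[2]>3: break
st(); print(d,f)
capture("side")
print([(c,t,np.round(d["position"],4).tolist(),round(d["p"],2)) for c in ("side",) for t in ("plate_bar","hole_big","plate") for d in nets.tip_of(c,t)[:1]])
E
python3 s11.py
```

```text
t 17.78 tcp [0.6241 0.182  0.1851] F [-0.2  0.1 -3.3] M [-1.25  0.11  0.02] w 0.0176 q [ 0.68  0.71 -0.99  1.79 -0.28  0.72 -1.6 ]
t 18.73 tcp [0.624  0.1819 0.1449] F [-0.2 -0.4 -4. ] M [-1.27  0.13 -0.02] w 0.0174 q [ 0.66  0.77 -0.97  1.82 -0.26  0.66 -1.57]
t 19.73 tcp [0.6238 0.1827 0.1397] F [-2.4 -1.6  5.6] M [-0.41  0.49  0.33] w 0.0175 q [ 0.66  0.77 -0.97  1.82 -0.26  0.65 -1.57]
0.1015 [-2.38099864 -1.58491918  5.56251135]
[('side', 'plate_bar', [0.624, 0.1696, 0.1527], 0.7), ('side', 'hole_big', [0.624, 0.1705, 0.092], 0.61), ('side', 'plate', [0.6204, 0.1696, 0.0615], 0.64)]
```

```bash
cat > s12.py <<'E'
from h import *
T=np.array(manip.read_tool_pos()); R=manip.read_orientation()
G=T-.019*R[:,2]; np.save("G.npy",G); print("G",G)
manip.grip(.05); st()
manip.move_straight(T-R[:,2]*.09,feed=.15)
q0=np.array(manip.read_joint_positions())
RB=Rs@up(-1)@gB(1)
qb=manip.solve_ik(tcp(G,RB)-RB[:,2]*.06,RB); print("B",np.round(qb,2))
for k in (1,-1):
    Rw=Rs@up(-1)@rot([1,0,0],[0,k,0]); q=manip.solve_ik(G+[0,0,.1],Rw)
    print(k,None if q is None else (np.round(q,2),np.abs(q-q0).max(),np.abs(q-qb).max()))
c=capture("side"); cv2.imwrite("pics/rel.png",c["color"][:,:,::-1]); st()
print([(t,np.round(d["position"],4).tolist(),round(d["p"],2)) for c in ("side","wrist") for t in ("plate_bar","hole_big","plate") if (c=="side" or capture("wrist")) for d in nets.tip_of(c,t)[:1]])
E
python3 s12.py
```

```text
G [0.62241029 0.16934888 0.15307644]
t 20.77 tcp [0.6237 0.1818 0.1381] F [0.9 0.2 1.1] M [-0.76  0.06 -0.01] w 0.0504 q [ 0.66  0.78 -0.96  1.82 -0.26  0.65 -1.57]
B [-0.19  0.88 -0.81  1.35  0.95  1.91  0.41]
1 (array([ 0.35,  0.61, -1.07,  1.53,  0.55,  1.32, -0.88]), np.float64(0.8270696289933097), np.float64(1.2826955159629645))
-1 (array([ 0.4 ,  0.67, -1.18,  1.53,  0.63,  1.36,  2.21]), np.float64(3.7527751009012587), np.float64(1.8002799767234663))
t 21.57 tcp [0.6164 0.1201 0.2026] F [0.4 0.2 0.3] M [-0.76  0.13  0.01] w 0.0499 q [ 0.79  0.69 -1.01  1.78 -0.28  0.82 -1.55]
[('plate_bar', [0.6917, -0.1613, 0.066], 0.73), ('hole_big', [0.6241, 0.1712, 0.093], 0.82), ('plate', [0.6222, 0.168, 0.0612], 0.98), ('plate_bar', [0.6191, 0.17, 0.1534], 0.82), ('hole_big', [0.6243, 0.1673, 0.0919], 0.97), ('plate', [0.6223, 0.1666, 0.0618], 0.72)]
```

```bash
cat > s13.py <<'E'
from h import *
G=np.load("G.npy"); RB=Rs@up(-1)@gB(1)
manip.reach(G+[0,0,.1],Rs@up(-1)@rot([1,0,0],[0,1,0])); st()
manip.reach(tcp(G,RB)-RB[:,2]*.06,RB); st()
w=capture("wrist"); c=capture("side")
cv2.imwrite("pics/B.png",np.hstack([w["color"][:,:,::-1],cv2.resize(c["color"][100:310,150:360,::-1],(420,420))])[::,:,:])
cv2.imwrite("pics/B.png",cv2.resize(cv2.imread("pics/B.png"),(798,342)))
print([(c,t,np.round(d["position"],4).tolist(),round(d["p"],2)) for c in ("side","wrist") for t in ("plate_bar","hole_big","plate") for d in nets.tip_of(c,t)[:1]])
E
python3 s13.py
```

```text
t 22.83 tcp [0.6223 0.1679 0.2519] F [ 0.9 -0.6 -1.3] M [-0.06 -0.13  0.02] w 0.0503 q [ 0.35  0.61 -1.06  1.53  0.55  1.32 -0.88]
t 23.97 tcp [0.6261 0.196  0.1818] F [-0.2 -0.1  0.4] M [ 0.84 -0.21 -0.03] w 0.0502 q [-0.12  0.94 -0.95  1.34  1.03  1.98  0.36]
[('side', 'plate_bar', [0.6245, 0.1696, 0.1547], 0.64), ('side', 'hole_big', [0.6248, 0.169, 0.0889], 0.93), ('side', 'plate', [0.623, 0.1655, 0.0618], 0.96), ('wrist', 'plate_bar', [0.622, 0.1712, 0.1542], 0.79), ('wrist', 'hole_big', [0.6249, 0.1709, 0.0918], 0.91), ('wrist', 'plate', [0.6228, 0.1688, 0.0612], 0.82)]
```

View pics/B.png

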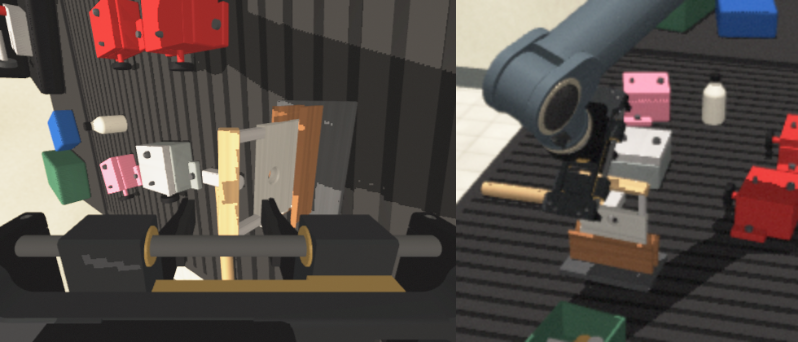

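The bar at (228,200) is centred between the fingers at 187 and 270, and the plate stands in the slot. Take grip B.

```bash
cat > s14.py <<'E'
from h import *
G=np.load("G.npy"); RB=Rs@up(-1)@gB(1)
manip.move_straight(tcp(G,RB),feed=.08); st()
manip.grip(0.005); manip.sleep(.2); st()
T=np.array(manip.read_tool_pos())
for d in (.1,.09,.085,.08):
    try: manip.move_straight(T+[0,0,d],feed=.08); break
    except manip.MotionError as e: print(d,e)
st()
for p,off in ((60,[0,0,.21]),(45,[0,0,.2]),(30,[0,0,.14]),(0,[0,0,.085])):
    q=manip.solve_ik(*pose_p(p,off)); print(p,None if q is None else np.round(q,2))
print([(c,t,np.round(d["position"],4).tolist(),round(d["p"],2)) for c in ("side","wrist") if capture(c) for t in ("plate_bar","hole_big","plate") for d in nets.tip_of(c,t)[:1]])
E
python3 s14.py
```

```text
t 25.27 tcp [0.6211 0.1565 0.1399] F [-0.5 -0.8  0.8] M [ 0.88 -0.25 -0.06] w 0.0501 q [-0.06  0.95 -0.94  1.44  1.06  1.9   0.33]
t 26.12 tcp [0.621  0.1559 0.1398] F [-1.1 -0.5  1.7] M [ 0.68 -0.16 -0.  ] w 0.0175 q [-0.06  0.95 -0.94  1.44  1.06  1.9   0.33]
t 27.52 tcp [0.6209 0.1557 0.2391] F [-0.6 -0.1 -4.1] M [ 1.45 -0.34  0.04] w 0.0177 q [-0.09  0.81 -0.88  1.38  0.97  1.96  0.46]
60 [ 0.74  0.56 -0.86  1.5   0.4   1.54 -0.13]
45 [ 0.9   0.45 -0.95  1.67  0.39  1.22 -0.11]
30 [ 1.05  0.43 -1.03  1.91  0.47  0.78 -0.16]
0 [ 1.27  0.54 -1.14  2.28  2.27  0.26 -1.78]
[('side', 'plate_bar', [0.623, 0.1718, 0.2539], 0.67), ('side', 'hole_big', [0.6251, 0.1693, 0.1909], 0.97), ('side', 'plate', [0.62, 0.1653, 0.1588], 0.61), ('wrist', 'plate_bar', [0.6212, 0.1702, 0.2525], 0.68), ('wrist', 'hole_big', [0.6254, 0.1729, -0.0036], 0.65), ('wrist', 'plate', [0.6228, 0.1673, 0.1592], 0.84)]
```

```bash
cat > s15.py <<'E'
from h import *
manip.reach(*pose_p(60,[0,0,.21])); st()
manip.reach(*pose_p(30,[0,0,.14])); st()
manip.reach(*pose_p(0,[0,0,.085])); st()
w=capture("wrist"); c=capture("side")
cv2.imwrite("pics/pre.png",cv2.resize(np.hstack([w["color"][:,:,::-1],cv2.resize(c["color"][100:310,150:360,::-1],(420,420))]),(798,342)))
print([(c,t,np.round(d["position"],4).tolist(),round(d["p"],2)) for c in ("side","wrist") for t in ("plate_bar","hole_big","hole_small","plate") for d in nets.tip_of(c,t)[:1]])
E
python3 s15.py
```

```text
t 29.2 tcp [ 0.5589 -0.159   0.2656] F [ 0.9  0.3 -3.1] M [ 0.01 -0.51  0.03] w 0.0177 q [ 0.74  0.56 -0.86  1.5   0.4   1.54 -0.13]
t 29.98 tcp [ 0.5694 -0.1595  0.1961] F [ 0.4 -0.2 -2.6] M [-0.01  0.53 -0.03] w 0.018 q [ 1.    0.4  -0.96  1.91  0.41  0.76 -0.11]
t 31.6 tcp [ 0.578  -0.1611  0.1461] F [-0.1  0.7 -3.4] M [-0.07  1.49 -0.06] w 0.0179 q [ 1.27  0.54 -1.14  2.28  2.26  0.26 -1.78]
[('side', 'plate_bar', [0.5675, -0.1606, 0.1589], 0.94), ('side', 'hole_big', [0.6322, -0.1583, 0.1593], 0.6), ('side', 'hole_small', [0.687, -0.1529, 0.1567], 0.73), ('side', 'plate', [0.6588, -0.1572, 0.161], 0.91), ('wrist', 'plate_bar', [0.5594, -0.1627, 0.1584], 0.84), ('wrist', 'hole_small', [0.6937, -0.1551, 0.1593], 0.88), ('wrist', 'plate', [0.6585, -0.1589, 0.1602], 0.92)]
```

View pics/pre.png

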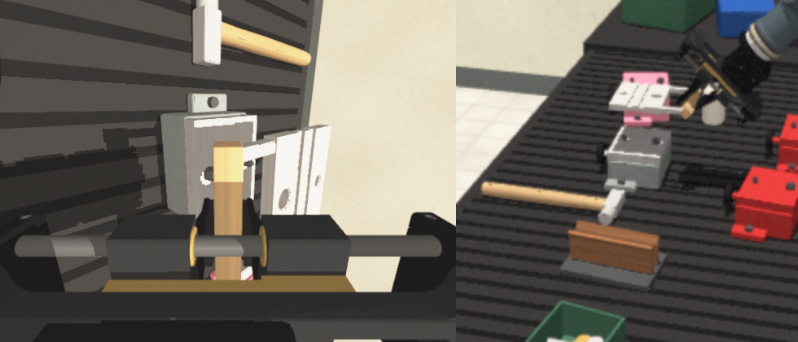

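The plate is two-groove face up and level above the bed, with the bed pin at (210,175) in the wrist view. Lower gently, watching the force.

```bash
cat > s16.py <<'E'
from h import *
P=tcp(bar,RA)
manip.move_straight(P+[0,0,.018],RA,feed=.08); manip.sleep(.2); st()
f0=np.array(manip.read_ft_force())
for L in np.arange(.015,-.0021,-.0015):
    manip.move_straight(P+[0,0,L],RA,feed=.03); f=np.array(manip.read_ft_force())-f0
    print(round(L,4),np.round(f,1),np.round(manip.read_tool_pos()-P,4),np.round(manip.read_moment(),2))
    if f[2]>5 or np.linalg.norm(f)>10: break
st()
E
python3 s16.py
```

```text
t 33.29 tcp [ 0.5773 -0.161   0.0792] F [ 0.1  0.2 -3.3] M [-0.04  1.52  0.02] w 0.0175 q [ 1.23  0.76 -1.14  2.32  2.4   0.47 -1.8 ]
0.015 [0.5 0.4 0.2] [-0.0001  0.      0.0148] [ 0.03  1.48 -0.07]
0.0135 [-0.9 -0.4 -1.1] [-0.0001  0.0001  0.0133] [-0.06  1.53 -0.02]
0.012 [ 0.2 -0.  -0.2] [-0.0001  0.      0.0119] [-0.08  1.49  0.01]
0.0105 [-0.3  0.1 -0.2] [-0.0001  0.      0.0104] [-0.04  1.56 -0.01]
0.009 [-0.4  0.2 -0.3] [-0.      0.      0.0089] [-0.03  1.47  0.01]
0.0075 [-0.1 -0.4 -0.7] [-0.0001  0.      0.0074] [-0.09  1.56 -0.01]
0.006 [ 0.1 -0.4 -0.3] [-0.      0.      0.0059] [-0.03  1.56 -0.03]
0.0045 [-0.3 -0.2 -0.4] [-0.0001  0.0001  0.0044] [-0.05  1.5  -0.03]
0.003 [ 1.   0.8 -0.3] [-0.0001  0.      0.0029] [-0.02  1.48 -0.  ]
0.0015 [-0.3 -0.2 -0.6] [0.0001 0.     0.0015] [-0.08  1.41 -0.01]
0.0 [-1.8 -0.7  2.3] [ 0.0003 -0.      0.0003] [-0.07  0.87 -0.07]
-0.0015 [-6.  -0.4  9.4] [ 0.0006  0.0001 -0.0003] [-0.12  0.38 -0.12]
t 36.29 tcp [ 0.5777 -0.1607  0.0602] F [-6.  -0.2  6.1] M [-0.12  0.38 -0.12] w 0.0177 q [ 1.22  0.82 -1.13  2.33  2.44  0.52 -1.8 ]
```

```bash
cat > s17.py <<'E'
from h import *
P=tcp(bar,RA)
manip.move_straight(P-[0,0,.0004],RA,feed=.03); st()
manip.grip(.05); st()
manip.move_straight(P-RA[:,2]*.07,RA,feed=.1); st()
manip.reach(*pose_p(20,[-.05,0,.12]))
manip.reach([.62,-.135,.30],rot([0,0,-1],[1,0,0])); st()
w=capture("wrist"); c=capture("side")
cv2.imwrite("pics/end.png",cv2.resize(np.hstack([cv2.resize(w["color"][120:280,180:400,::-1],(577,420)),cv2.resize(c["color"][130:290,200:360,::-1],(420,420))]),(798,336)))
print([(c,t,np.round(d["position"],4).tolist(),round(d["p"],2)) for c in ("side","wrist") for t in ("plate_bar","hole_big","hole_small","plate") for d in nets.tip_of(c,t)[:1]])
E
python3 s17.py
```

```text
t 36.54 tcp [ 0.5774 -0.1606  0.0605] F [-1.  -0.1  1.6] M [-0.07  0.64 -0.02] w 0.0181 q [ 1.22  0.82 -1.13  2.32  2.44  0.51 -1.8 ]
t 37.38 tcp [ 0.5771 -0.1607  0.0602] F [-0.2 -0.5  0.3] M [-0.03  0.75 -0.02] w 0.0501 q [ 1.22  0.82 -1.13  2.32  2.44  0.51 -1.8 ]
t 38.23 tcp [ 0.5278 -0.1626  0.1101] F [-0.4 -0.2 -0.3] M [-0.05  0.72 -0.03] w 0.0502 q [ 1.38  0.65 -1.23  2.39  2.4   0.38 -1.82]
t 40.79 tcp [ 0.6191 -0.1354  0.2986] F [-1.8 -0.   0.6] M [-0.03 -0.11  0.  ] w 0.0501 q [ 0.83  0.54 -1.04  1.5   0.47  1.38 -0.24]
[('side', 'plate_bar', [0.5681, -0.1602, 0.0767], 0.78), ('side', 'hole_big', [0.6288, -0.1573, 0.0755], 0.61), ('side', 'hole_small', [0.6906, -0.1557, 0.0745], 0.76), ('side', 'plate', [0.6561, -0.1576, 0.0761], 0.58), ('wrist', 'plate_bar', [0.5589, -0.1584, 0.0727], 0.64), ('wrist', 'hole_big', [0.6282, -0.1588, 0.076], 0.91), ('wrist', 'hole_small', [0.6911, -0.1573, 0.0739], 0.8), ('wrist', 'plate', [0.6579, -0.1572, 0.0748], 0.59)]
```

View pics/end.png

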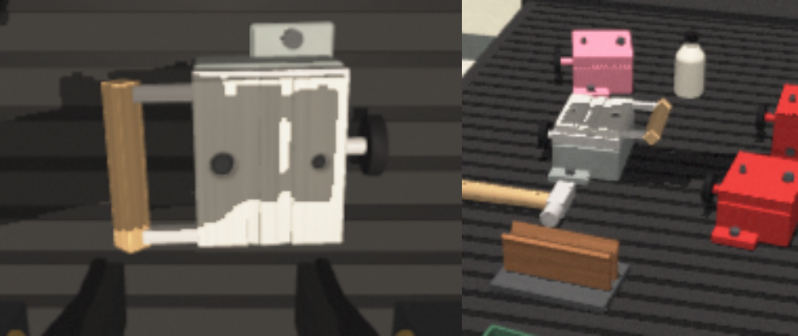

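The plate lies flat on the bed with the grooved face up, holes at (222,163) and (319,161) over the pins. Its height of about 0.075 m matches the seated value, and the bystanders haven't moved. Hand it in.

```bash
python3 -c "
from workcell import manip
print(manip.job_done())"
```

```text
the job is handed in; nothing more can be done
None
```

The clamp plate is turned over and back on its two pins with the two-groove face up, flat on the bed and lowered gently; I handed the job in at about 41 s, with no verdict returned.

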